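# Railcar into the free lane under the flap

## Task

Lift the hinged flap of the wooden stock box by its red tab, and stand the red railcar on its wheels, fully down between the two guide strips, in the one lane beneath that is still free. Then bring the flap down again until it is fully shut. Leave the vehicles already in the box, and everything else on the table, where they are.

Things in the scene. Friction and masses are not known exactly. Their poses are not given: they have to be found in the camera images.
- stock_box: Fixed wooden box, 172 (x) by 200 mm (y). Origin: underside centre; +x to its back (hinge side, about the robot's right), +y about away from the robot. Floor top z = 4 mm. Back wall 42 mm high; sides 42 mm from x = -24 mm to the back, 14 mm before that; front wall (x = -86 to -80) 14 mm. Three lanes along x at y = +50, 0, -50 mm: two hold vehicles, one is free (blue felt on its floor).
- lane_far (a point): Centre of the lane farthest from the robot (box y = +50 mm) on the floor (box x = +3 mm, z = 4 mm); axes as the box's; a vehicle stands along x. Each lane lies between two black guide strips along x, 146 mm long, 4 mm wide, 6 mm high above the floor, 23 mm clear between them; a black bar as high (box x = -80 to -70) closes their front ends, the back wall (x = 80) the others.
- lane_middle (a point): The same point of the middle lane (box y = 0).
- lane_near (a point): The same point of the lane nearest the robot (box y = -50 mm).
- flap (a joint): Plywood flap over the whole box: angle, rad. 0 = shut, level; grows as the tab rises; stop at 0.85, where it still leans over the lanes and bars the way from straight above: load from the tab side, tool leaning to that side. Starts at 0 to 0.2. Stiff hinge (0.16 N m): stays at any angle. Shut, its underside is 44 mm up; 10 mm thick with its rim; hinge to tab edge 168 mm.
- flap_hinge (a point): Middle of the flap's hinge axis, at the back top edge of the box: box x = +85 mm, z = 44 mm. The axis runs along the box's y.
- flap_tab (a point): Grip point in the flap's red tab: a bar 12 mm wide (along the box's y), 10 mm high, that sticks out 38 mm from the middle of the flap's free edge in the flap's plane. The point is 192 mm from the hinge axis and 5 mm above the flap's underside, 14 mm from the tab's tip; it moves and turns with the flap. Pinch the tab across its width.
- railcar: Red railcar, 19 mm wide (its x), 123 mm long (its y), 36 mm high, about 75 g. Origin: middle of its underside. It starts on its wheels on the table, left of the box, its length roughly across the robot's view (left to right). Flat sides 18 mm apart; pinch it across them. Either end may lead.
- coach: Blue coach, 19 mm wide (its x), 116 mm long (its y), 36 mm high, standing in one of the lanes along it. Origin: middle of its underside. Leave it there.
- goods_van: Brown goods van, 19 mm wide (its x), 71 mm long (its y), 36 mm high, standing in another lane along it. Origin: middle of its underside. Leave it there.
- cottage: Model cottage with red roof, 52 x 73 x 50 mm, behind the work. Origin: middle of its underside. A bystander.
- paint_pot_1: Dark green paint pot with black cap, 31 mm wide, 42 mm high, near the cottage. Origin: middle of its underside. A bystander.
Things that resemble listed ones, but are neither listed nor needed, are in the scene too. Several things look just like the railcar: the one meant starts farthest to the robot's left.

How it is judged:
By the outcome, as a careful person would: the job done as asked, in the order asked, and still so for the second after the job is handed in, with the robot touching nothing.
It also fails if it takes over 61 s, if anything falls off the work surface, if the arm or the gripper's body presses on something with over 40 N, if the wrist force passes 120 N, or if a joint passes its speed limit or range.

## Robot

A 6-joint arm with a two-finger parallel gripper is mounted at the origin on a cart in front of the work surface, level with it; the furniture and walls round the work are solid. World frame = base frame: x ahead of the robot, y to its left, z up, the work surface at z = 0. Lengths are in m, angles in degrees, forces in N, time in s.
With the tool pointing down it reaches from about 0.375 to 0.75 m from the base axis. Payload 9 kg.
Tool frame: the origin (TCP) lies where the fingers leave the gripper's body, on its centre line; the fingertips stand 73 mm ahead of it and the grasp point (between the pads) lies 54 mm ahead of it (robot.tip_reach is the distance from the TCP to the fingertips, in m); z points along the fingers, y is the line along which they close (so a half turn about z gives the same grasp; the last joint's range is limited). The gripper opens to 85 mm and grips with 20 to 120 N. Pads are 22 mm wide; open, the fingers measure 114 mm over their backs; the gripper's body (76 mm by 85 mm) begins 54 mm behind the grasp point. The pads swing forward as they close: fully open they stand 13 mm farther back than shut.
Start: joints at [51.755, 5.964, 5.575, 89.605, 0, 77.527], TCP at [0.261, 0.54, 0.304] pointing down, gripper open.
Joint ranges: [-171.21, 171.21], [-48.23, 106.86], [-62.78, 66.21], [-105.2, 120.99], [-86.42, 89.51], [-180, 180]. Speed limits (degrees/s): [127.2, 127.2, 147.25, 180, 180, 180].

## Interface

Orientations are given as [roll, pitch, yaw] about the fixed x, y, z axes, in that order (R = Rz(yaw) Ry(pitch) Rx(roll)).
In Python, from plant import robot gives the robot as it stands. Calls block until the motion is done:
- robot.move_pose(position, orientation): joint-space move of the TCP to a pose.
- robot.line_to(position, vel=0.15, rotation=None, guard=None): straight line of the TCP; rotation=None keeps the orientation; vel is the mean speed in m/s. With guard (N) it stops when the force on the tool has changed by that much, and returns True; else False.
- robot.goto_joints(angles): joint-space move.
- robot.set_gripper(opening): finger opening in m; the grip force is fixed at half the most; returns when the fingers have stopped.
- robot.pause(seconds).
- robot.ik(position, orientation): joint angles nearest the present ones, or None.
- robot.observe(): the state.
- robot.grab_frame(name): name is "side" or "top" or "wrist"; returns the picture (400x640x3 uint8, blue, green, red); there is no depth.
- robot.get_calibration(name): a dict with "vertical_fov" (degrees; the focal length in pixels is half the picture's height over the tangent of half this angle, whatever the lens; pixels are square), "cx", "cy" (the principal point, pixels), "k1" (the pictures are not rectified: a ray, as slopes to the right and down, at radius r is drawn at 1 + k1 r^2 times it, then the intrinsics apply), "rvec" (rotation vector, rad) and "tvec" (3), from world to camera coordinates, as OpenCV has them. Camera axes: x right, y down, z forward; pixel columns grow to the right and rows downward; lengths in m; the calibration is good to about 2 mm. A picture is of the moment at which its call begins: read the wrist's pose just before it. get_calibration takes no time and is no camera call; for the wrist camera it gives the pose at the moment of the call.
A pose or a line that the arm cannot do raises robot.IKError and nothing moves.
- robot.job_done(): hands the job in; it is judged then, once.
The state is a dict: "time": time; "q": joint angles; "qvel": joint speeds; "joint_torque": joint torques, N m; "tool_pos": TCP position; "tcp_rot": TCP orientation; "ft_force": force on the tool from outside, world axes, zero at the start; "torque": the same for the moment, N m; "gripper_width": finger opening in m; "gripper_force": force on a finger pad.
Only numpy, scipy, OpenCV 4.12 (cv2) and the standard library are available. Lean on these libraries where they do the work, as an engineer would, in place of code of your own. Each camera call takes 0.05 s, during which the arm holds its last target. There are 200 camera calls.

## Working session

There is one attempt and no reset: what is moved stays moved. The work goes in short steps, each a Python script; the robot and the scene stay as the last script left them, time stands still between calls to the robot, and variables do not carry over. Pictures are saved under pics/ and viewed, at most 11 in all, crops included, and the job is handed in when it is done.

```bash
ls; mkdir -p pics
python3 - <<'E'
from plant import robot
import cv2, json
for n in ("top","side"):
    f=robot.grab_frame(n); cv2.imwrite(f"pics/{n}0.png",f)
    print(n,robot.get_calibration(n))
print(robot.observe(), robot.tip_reach)
E
```

```text
pics
top {'vertical_fov': 55.492249463423484, 'cx': 325.1873952767557, 'cy': 197.09355017281086, 'k1': -0.010819895383906252, 'rvec': array([ 2.12102842, -2.05974401,  0.24587234]), 'tvec': array([-0.08254289,  0.59710134,  0.76840055])}
side {'vertical_fov': 45.916990774929474, 'cx': 322.90993719787906, 'cy': 198.5395346876663, 'k1': -0.08620025963463601, 'rvec': array([-0.00965078,  2.71194311, -1.58544307]), 'tvec': array([0.58349073, 0.09039345, 1.02658915])}
{'time': 0.1, 'q': array([ 5.17542360e+01,  5.99598746e+00,  5.53310289e+00,  8.96054037e+01,
       -1.18675203e-03,  7.75282901e+01]), 'qvel': array([-0.03715506, -0.02942113,  0.10755372, -0.00741752, -0.00167949,
       -0.00463359]), 'joint_torque': array([ 6.97623662e-03, -5.58204067e+01,  5.04722357e+01,  1.28658215e-02,
       -3.06082957e-04,  9.19543908e-06]), 'tool_pos': array([0.26074161, 0.54014955, 0.30320721]), 'tcp_rot': array([-1.79933067e+02, -1.35886097e-02,  1.54225939e+02]), 'ft_force': array([-0.56762075, -0.7259809 , -0.41117789]), 'torque': array([-0.05446221, -0.00054851,  0.03355864]), 'gripper_force': 0.0, 'gripper_width': 0.08544320315083052} 0.0726
```

View pics/top0.png

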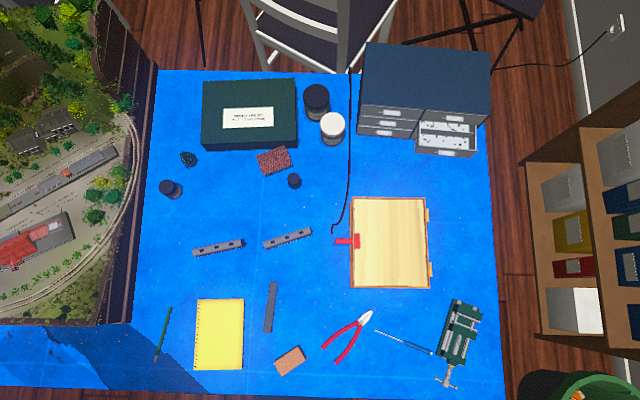

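View pics/side0.png

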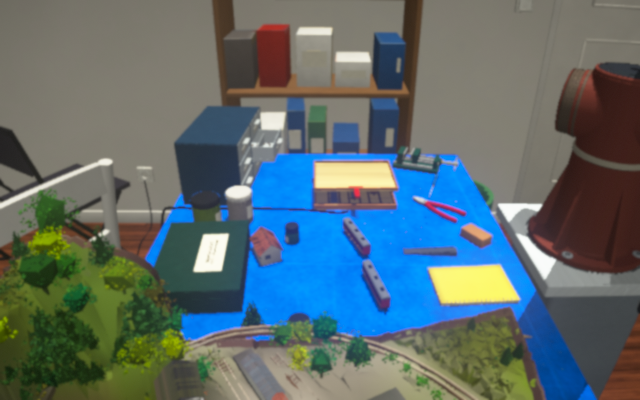

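Top: two red, grey-roofed railcars at (218,246) and (288,238), and the box flap at (388,243) with its red tab near (345,241). Side: the same railcars at (375,283) and (356,236), with the tab at (356,192). The railcar at top (218,246) / side (375,283) is farthest to the robot's left, so it fits. I'll confirm that in a crop and measure.

```bash
cat > h.py <<'E'
import numpy as np, cv2
from plant import robot
def cam(n):
    c=robot.get_calibration(n); f=200/np.tan(np.radians(c["vertical_fov"])/2)
    R=cv2.Rodrigues(np.array(c["rvec"]))[0]; return c,f,R,np.array(c["tvec"])
def ray(C,p):
    c,f,R,t=C; d=np.array([(p[0]-c["cx"])/f,(p[1]-c["cy"])/f]); u=d.copy()
    for _ in range(20): u=d/(1+c["k1"]*(u@u))
    v=R.T@np.array([u[0],u[1],1]); return -R.T@t, v/np.linalg.norm(v)
def onz(C,p,z):
    o,v=ray(C,p); return o+v*(z-o[2])/v[2]
def tri(C1,p1,C2,p2):
    o1,v1=ray(C1,p1);o2,v2=ray(C2,p2)
    s=np.linalg.lstsq(np.c_[v1,-v2],o2-o1,rcond=None)[0]
    a,b=o1+s[0]*v1,o2+s[1]*v2; return (a+b)/2,np.linalg.norm(a-b)
def proj(C,X):
    c,f,R,t=C; q=R@X+t; u=q[:2]/q[2]; u=u*(1+c["k1"]*(u@u)); return u*f+[c["cx"],c["cy"]]
def blobs(m,amin):
    cs,_=cv2.findContours(m.astype(np.uint8),cv2.RETR_EXTERNAL,cv2.CHAIN_APPROX_NONE)
    return [c for c in cs if cv2.contourArea(c)>=amin]
def red(h): return ((h[...,0]<8)|(h[...,0]>172))&(h[...,1]>140)&(h[...,2]>70)
E
python3 - <<'E'
from h import *
np.set_printoptions(precision=4,suppress=True)
T,S=cam("top"),cam("side")
t=cv2.imread("pics/top0.png");s=cv2.imread("pics/side0.png")
ht=cv2.cvtColor(t,cv2.COLOR_BGR2HSV);hs=cv2.cvtColor(s,cv2.COLOR_BGR2HSV)
print("cams",ray(T,(320,200)),ray(S,(320,200)))
# non-blue things in top
nb=~((ht[...,0]>100)&(ht[...,0]<118)&(ht[...,1]>150))
roi=np.zeros_like(nb);roi[190:300,150:440]=1
for c in blobs(nb&roi,60):
    r=cv2.minAreaRect(c);b=cv2.boxPoints(r)
    print("nb",r,cv2.contourArea(c)); print("  z.036",[onz(T,p,.036)[:2].round(4).tolist() for p in b])
for nm,h,C,x0,x1,y0,y1 in(("top",ht,T,150,440,190,300),("side",hs,S,300,410,150,315)):
    roi=np.zeros(h.shape[:2],bool);roi[y0:y1,x0:x1]=1
    for c in blobs(red(h)&roi,8): print(nm,"red",cv2.minAreaRect(c),cv2.boundingRect(c))
a=cv2.resize(t[190:300,150:440],None,fx=2.75,fy=2.75,interpolation=cv2.INTER_CUBIC)
b=cv2.resize(s[152:217,300:410],None,fx=4.4,fy=4.4,interpolation=cv2.INTER_CUBIC)
d=cv2.resize(s[210:315,325:405],None,fx=2.7,fy=2.7,interpolation=cv2.INTER_CUBIC)
o=np.zeros((595,800,3),np.uint8);o[:a.shape[0],:a.shape[1]]=a[:,:800];o[305:305+b.shape[0],:b.shape[1]]=b;o[305:305+d.shape[0],500:500+d.shape[1]]=d[:290]
cv2.imwrite("pics/crop0.png",o)
E
```

```text
cams (array([ 0.3989, -0.0735,  0.8884]), array([ 0.2305,  0.0236, -0.9728])) (array([0.581 , 0.8533, 0.5805]), array([ 0.0091, -0.8698, -0.4933]))
nb ((272.24615478515625, 290.5307922363281), (7.814188003540039, 17.861000061035156), 7.125016689300537) 118.0
  z.036 [[0.3772, 0.0542], [0.4149, 0.0518], [0.4133, 0.0347], [0.3757, 0.0373]]
nb ((217.3000030517578, 247.90000915527344), (9.568495750427246, 51.1949462890625), 77.90524291992188) 388.5
  z.036 [[0.4807, 0.2317], [0.5082, 0.1214], [0.4873, 0.1152], [0.4602, 0.2249]]
nb ((287.1999816894531, 238.1000213623047), (9.17060375213623, 49.64775466918945), 71.56504821777344) 374.0
  z.036 [[0.5011, 0.0737], [0.5399, -0.0306], [0.5203, -0.0379], [0.4819, 0.0659]]
nb ((383.5, 242.0), (92.0, 97.0), 90.0) 7216.5
  z.036 [[0.6114, -0.0872], [0.6179, -0.3112], [0.4107, -0.3036], [0.4046, -0.0921]]
nb ((170.0, 194.0), (8.0, 22.0), 90.0) 84.0
  z.036 [[0.6139, 0.3225], [0.6154, 0.2711], [0.5963, 0.2688], [0.5948, 0.3199]]
top red ((343.5, 240.5), (5.0, 17.0), 90.0) (335, 238, 18, 6)
top red ((356.5, 241.0), (14.0, 5.0), 90.0) (354, 234, 6, 15)
side red ((355.5, 191.5), (9.0, 11.0), 90.0) (350, 187, 12, 10)
```

View pics/crop0.png

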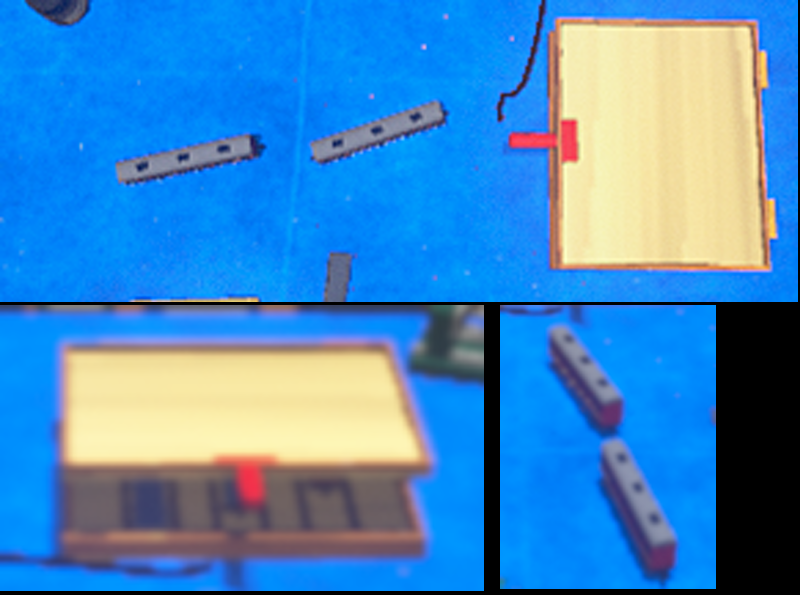

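The crop confirms the left red railcar (top 218,246; side 375,283) as the one meant, with the second at top (288,238). The flap is slightly raised; in the side view two lanes look occupied and the leftmost (far) one is bluish, which I'll check once it is open. Now closer wrist views and IK checks.

```bash
cat >> h.py <<'E'
from scipy.spatial.transform import Rotation as Ro
def tool(xd,tilt,s=1):
    """rpy with fingers pointing down, leaning by tilt deg so that they point also along xd (horizontal); closing axis horizontal, perp to xd"""
    xd=np.array([xd[0],xd[1],0.]);xd/=np.linalg.norm(xd);t=np.radians(tilt)
    z=np.sin(t)*xd-np.cos(t)*np.array([0,0,1.]);y=s*np.cross([0,0,1.],xd);x=np.cross(y,z)
    R=np.c_[x,y,z]; return Ro.from_matrix(R).as_euler("xyz",degrees=True),R
def tcp(g,R,d=.054): return np.array(g)-R[:,2]*d
def shot(n,f):
    C=cam(n); im=robot.grab_frame(n); cv2.imwrite(f"pics/{f}.png",im); np.save(f"pics/{f}.npy",np.array([C[0],0],dtype=object)); return C,im
def load(f):
    c=np.load(f"pics/{f}.npy",allow_pickle=True)[0]; F=200/np.tan(np.radians(c["vertical_fov"])/2)
    return (c,F,cv2.Rodrigues(np.array(c["rvec"]))[0],np.array(c["tvec"])),cv2.imread(f"pics/{f}.png")
E
python3 - <<'E'
from h import *
np.set_printoptions(precision=3,suppress=True)
T,S=cam("top"),cam("side")
for p in((353,196),(425,198),(428,289),(350,287)): print("flap corner",onz(T,p,.055))
print("tab tri",tri(T,(336,240.5),S,(355.5,194)), onz(T,(336,240.5),.05))
o=tool((.25,-.97),0,1)[0]; print(o, robot.observe()["tcp_rot"])
for s in(1,-1):
  for nm,g,xd,tl in(("car",(.484,.173,.03),(.25,-.97),45),("tab0",(.51,-.08,.06),(.03,-1),35),("tab1",(.51,-.14,.19),(.03,-1),-15),("lane",(.56,-.2,.03),(.03,-1),45),("lanehi",(.56,-.11,.13),(.03,-1),45)):
    e,R=tool(xd,tl,s); print(s,nm,robot.ik(tcp(g,R),e))
robot.move_pose([.46,.15,.25],tool((.25,-.97),0,-1)[0]); shot("wrist","w1")
robot.move_pose([.50,.02,.27],tool((.1,-1),0,-1)[0]); shot("wrist","w2")
robot.line_to([.47,-.17,.30],vel=.25); shot("wrist","w3")
st=robot.observe();print(st["time"],st["tool_pos"],st["tcp_rot"],st["q"],robot.get_calibration("wrist"))
a=[cv2.resize(cv2.imread(f"pics/w{i}.png"),(400,250)) for i in(1,2,3)]
cv2.imwrite("pics/wr.png",np.vstack([np.hstack(a[:2]),np.hstack([a[2],a[2]*0])]))
E
```

```text
flap corner [ 0.608 -0.128  0.055]
flap corner [ 0.608 -0.29   0.055]
flap corner [ 0.408 -0.29   0.055]
flap corner [ 0.408 -0.124  0.055]
tab tri (array([ 0.508, -0.092,  0.06 ]), np.float64(0.004384748397833833)) [ 0.507 -0.092  0.05 ]
[180.      0.    104.452] [-179.933   -0.014  154.226]
1 car [ 27.136  15.993 -16.059  70.332 -43.618 107.656]
1 tab0 [ -5.309  -5.316 -31.33   59.09  -34.699  81.442]
1 tab1 [-36.146   1.812  -6.168  91.359  11.79   51.169]
1 lane [-13.403   3.445 -30.219  41.715 -43.049  69.085]
1 lanehi [ -3.995   0.868 -21.132  62.314 -44.716  81.946]
-1 car [ 27.136  15.993 -16.059  70.332 -43.618 -72.344]
-1 tab0 [ -5.309  -5.316 -31.33   59.09  -34.699 -98.558]
-1 tab1 [ -36.146    1.812   -6.168   91.359   11.79  -128.831]
-1 lane [ -13.403    3.445  -30.219   41.715  -43.049 -110.915]
-1 lanehi [ -3.995   0.868 -21.132  62.314 -44.716 -98.054]
4.425 [ 0.47  -0.169  0.3  ] [179.987   0.036 -84.191] [ -34.77   -11.666  -11.955   89.745    0.019 -130.579] {'vertical_fov': 62.949932564536475, 'cx': 329.1374413024391, 'cy': 199.75159264341323, 'k1': -0.023569096156490638, 'rvec': array([-0.154,  3.08 ,  0.504]), 'tvec': array([0.451, 0.163, 0.446])}
```

View pics/wr.png

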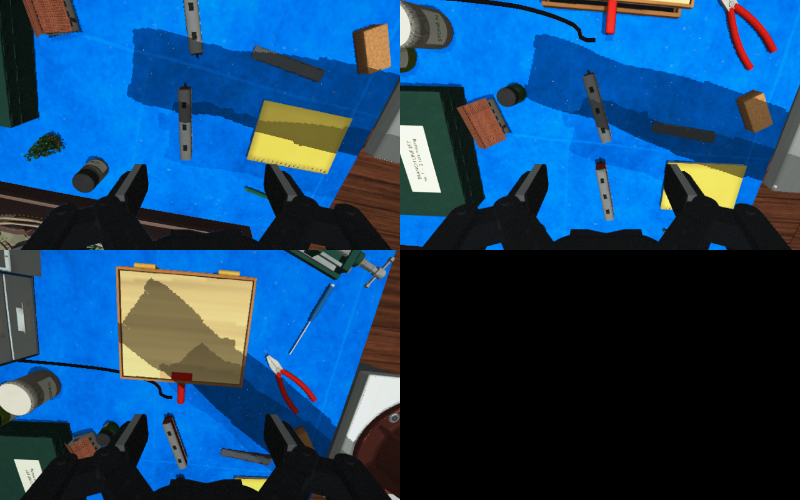

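w1: target railcar at about full-pixel (296,195), w2: (325,304). w3: the flap from (190,30) to (390,215), with its tab tip at (290,245). All are clear, so I'll triangulate.

Run:
```python
from h import *
np.set_printoptions(precision=4,suppress=True)
T=cam("top"); t=cv2.imread("pics/top0.png")
v={"top":(T,t),**{k:load(k) for k in("w1","w2","w3")}}
ends={}
for k,(x0,x1,y0,y1) in {"top":(180,250,232,262),"w1":(270,320,130,265),"w2":(300,350,240,360)}.items():
    C,im=v[k]; h=cv2.cvtColor(im,cv2.COLOR_BGR2HSV); m=np.zeros(h.shape[:2],bool); m[y0:y1,x0:x1]=True
    m&=(h[...,1]<70)&(h[...,2]>50); m=cv2.morphologyEx(m.astype(np.uint8),cv2.MORPH_CLOSE,np.ones((9,9)))
    c=max(blobs(m,30),key=cv2.contourArea); r=cv2.minAreaRect(c); b=cv2.boxPoints(r)
    e=np.array([[onz(C,p,.036)[:2]] for p in b])[:,0]
    mid=np.array([onz(C,p,.036) for p in c[:,0].astype(float)])[:,:2]
    # ends: midpoints of short sides
    d=[np.linalg.norm(b[i]-b[(i+1)%4]) for i in range(4)]; i=int(np.argmin(d)); E=[(b[i]+b[(i+1)%4])/2,(b[(i+2)%4]+b[(i+3)%4])/2]
    E.sort(key=lambda p:-onz(C,p,.036)[1]); ends[k]=E
    P=[onz(C,p,.036) for p in E]; dd=P[1]-P[0]
    print(k,r,"ends",P[0],P[1],"len",np.linalg.norm(dd),"dir",np.degrees(np.arctan2(dd[1],dd[0])),"ctr",(P[0]+P[1])/2)
for a,b in(("w1","w2"),("w1","top"),("w2","top")):
    for i in(0,1): print(a,b,i,tri(v[a][0],ends[a][i],v[b][0],ends[b][i]))
# tab tips
tip={}
for k,(x0,x1,y0,y1) in {"top":(325,354,232,250),"w2":(320,350,0,60),"w3":(275,310,213,260)}.items():
    C,im=v[k];h=cv2.cvtColor(im,cv2.COLOR_BGR2HSV);m=np.zeros(h.shape[:2],bool); m[y0:y1,x0:x1]=True
    c=max(blobs(red(h)&m,8),key=cv2.contourArea)[:,0]; q=c[c[:,0]<=c[:,0].min()+1] if k=="top" else c[c[:,1]>=c[:,1].max()-1]
    tip[k]=q.mean(0); print(k,"tab",c.min(0),c.max(0),"tip",tip[k],onz(C,tip[k],.05))
for a,b in(("w2","w3"),("w3","top"),("w2","top")): print("tip",a,b,tri(v[a][0],tip[a],v[b][0],tip[b]))
im=v["w3"][1];cv2.imwrite("pics/w3c.png",cv2.resize(im[10:260,170:430],None,fx=2.4,fy=2.4,interpolation=cv2.INTER_CUBIC))
```

```text
top ((216.61538696289062, 247.576904296875), (8.04076099395752, 49.22514724731445), 78.69007110595703) ends [0.4723 0.228  0.036 ] [0.4971 0.1218 0.036 ] len 0.10912355842616747 dir -76.86844615482744 ctr [0.4847 0.1749 0.036 ]
w1 ((292.9013671875, 198.12332153320312), (113.97073364257812, 27.309425354003906), 89.36341094970703) ends [0.4759 0.2268 0.036 ] [0.5007 0.1191 0.036 ] len 0.11048348097154143 dir -77.02855659483495 ctr [0.4883 0.1729 0.036 ]
w2 ((327.54034423828125, 307.33660888671875), (90.23963928222656, 17.246713638305664), 80.67640686035156) ends [0.4728 0.2259 0.036 ] [0.5003 0.11   0.036 ] len 0.11915784928623006 dir -76.67180091145569 ctr [0.4866 0.168  0.036 ]
w1 w2 0 (array([0.4744, 0.226 , 0.0365]), np.float64(0.0031330979446975993))
w1 w2 1 (array([0.501 , 0.1224, 0.0148]), np.float64(0.0025215107293933025))
w1 top 0 (array([0.4746, 0.2335, 0.0225]), np.float64(0.0024753061019389903))
w1 top 1 (array([0.4989, 0.1205, 0.0357]), np.float64(0.0044302133586457135))
w2 top 0 (array([0.4725, 0.2292, 0.0326]), np.float64(0.00021259059818270524))
w2 top 1 (array([0.5002, 0.1289, 0.0032]), np.float64(0.0015827966900653404))
top tab [335 238] [352 243] tip [335.75 240.5 ] [ 0.5067 -0.091   0.05  ]
w2 tab [329   0] [347  54] tip [336.      53.4545] [ 0.5049 -0.0913  0.05  ]
w3 tab [284 213] [294 245] tip [288.4 244.8] [ 0.506  -0.0879  0.05  ]
tip w2 w3 (array([ 0.5053, -0.0908,  0.0558]), np.float64(0.0005342823977024925))
tip w3 top (array([ 0.5057, -0.0909,  0.0561]), np.float64(0.0003914481413720834))
tip w2 top (array([ 0.5052, -0.0906,  0.0604]), np.float64(0.0005970505139016914))
```

View pics/w3c.png

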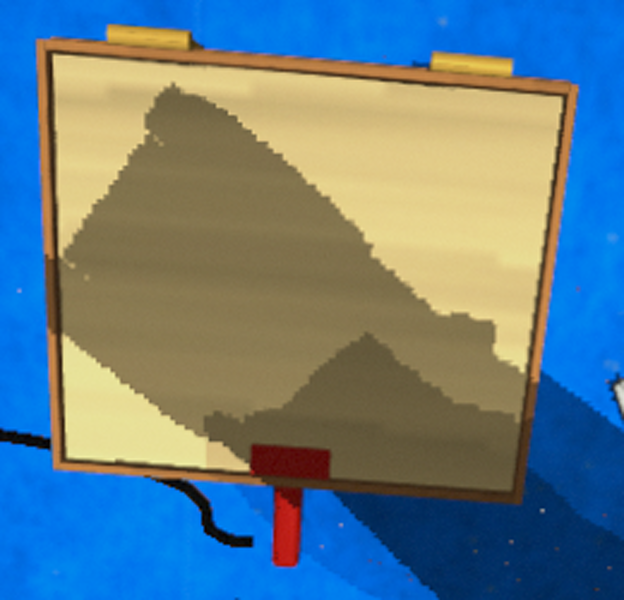

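The crop shows the flap's hinge-side corners at (38,40),(578,85), its free-edge corners at (55,468),(520,503), and the tab tip at (286,565). Box frame next.

Run:
```python
from h import *
np.set_printoptions(precision=4,suppress=True)
T=cam("top");C,_=load("w3")
f=lambda x,y:np.array([170+x/2.4-.3,10+y/2.4-.3])
for nm,a,b,z in(("hinge",(38,40),(578,85),.054),("free",(55,468),(520,503),.060)):
    A,B=onz(C,f(*a),z),onz(C,f(*b),z);d=A-B;print(nm,A,B,"mid",(A+B)/2,"len",np.linalg.norm(d),"ydir",np.degrees(np.arctan2(d[1],d[0])))
for nm,p,a in(("hf",(425,198),(38,40)),("hn",(428.5,288.5),(578,85)),("ff",(352.5,196.5),(55,468)),("fn",(350,287.5),(520,503))): print(nm,tri(T,p,C,f(*a)))
```

```text
hinge [ 0.6081 -0.2914  0.054 ] [ 0.41   -0.2957  0.054 ] mid [ 0.5091 -0.2936  0.054 ] len 0.1981068277550502 ydir 1.245043021034503
free [ 0.6042 -0.1279  0.06  ] [ 0.4073 -0.1317  0.06  ] mid [ 0.5057 -0.1298  0.06  ] len 0.19697846480103245 ydir 1.0951122461716836
hf (array([ 0.6094, -0.2916,  0.0499]), np.float64(0.0008962809631768903))
hn (array([ 0.4086, -0.2957,  0.0432]), np.float64(0.0035183745824438014))
ff (array([ 0.6062, -0.1263,  0.0557]), np.float64(0.0005102684272126619))
fn (array([ 0.4051, -0.125 ,  0.0446]), np.float64(0.0032283019691420347))
```

```bash
cat >> h.py <<'E'
H=np.array([.5095,-.297,.044]); XB=np.array([np.sin(np.radians(1.15)),-np.cos(np.radians(1.15)),0]); YB=np.array([-XB[1],XB[0],0])
UP=np.array([0,0,1.])
def tabpt(th): return H+.192*(-XB*np.cos(th)+UP*np.sin(th))+.005*(XB*np.sin(th)+UP*np.cos(th))
def tabpose(th,tilt0=35,back=0.):
    e,R=tool(XB,tilt0-np.degrees(th),-1); return tcp(tabpt(th),R,.054+back),e
def rep(m=""):
    o=robot.observe(); print(m,"t%.1f"%o["time"],"tcp",o["tool_pos"].round(4),"F",o["ft_force"].round(1),"w%.4f"%o["gripper_width"],"gf%.0f"%o["gripper_force"]); return o
E
python3 - <<'E'
from h import *
th0=.045
for th in np.linspace(th0,.84,9): assert robot.ik(*tabpose(th)) is not None
robot.move_pose(*tabpose(th0,back=.10)); robot.set_gripper(.045)
p,e=tabpose(th0); print(robot.line_to(p,vel=.12,guard=20)); rep("at")
robot.set_gripper(0); rep("grip")
for th in np.linspace(th0,.84,9)[1:]:
    p,e=tabpose(th); g=robot.line_to(p,vel=.12,rotation=e,guard=40); o=rep("%.2f %s"%(th,g))
    if g: break
shot("side","s1");shot("top","t1")
a=cv2.imread("pics/side0.png")
s=cv2.imread("pics/s1.png")[120:240,270:440]; t=cv2.imread("pics/t1.png")[180:310,310:460]
cv2.imwrite("pics/open.png",np.hstack([cv2.resize(s,(400,282)),cv2.resize(t,(325,282))]))
E
```

```text
False
at t6.7 tcp [ 0.5055 -0.0764  0.1039] F [-0.5 -0.3  0.5] w0.0450 gf0
grip t7.1 tcp [ 0.5054 -0.0762  0.1035] F [0.9 3.2 0.6] w0.0108 gf59
0.14 False t7.4 tcp [ 0.5055 -0.0834  0.1255] F [1.7 4.7 0.2] w0.0109 gf61
0.24 False t7.7 tcp [ 0.5057 -0.0925  0.1463] F [0.9 5.2 1.1] w0.0106 gf61
0.34 False t8.1 tcp [ 0.5059 -0.1037  0.1661] F [1.6 4.9 2.3] w0.0106 gf61
0.44 False t8.4 tcp [ 0.5062 -0.1167  0.1845] F [1.7 4.  1.7] w0.0107 gf61
0.54 False t8.8 tcp [ 0.5065 -0.1315  0.2016] F [1.8 5.  2.5] w0.0106 gf61
0.64 False t9.1 tcp [ 0.5068 -0.1479  0.2171] F [2.4 4.  3.2] w0.0103 gf61
0.74 False t9.4 tcp [ 0.5072 -0.1659  0.231 ] F [2.8 2.9 3.6] w0.0106 gf61
0.84 False t9.8 tcp [ 0.5075 -0.1851  0.243 ] F [4.1 3.3 2.7] w0.0106 gf61
```

View pics/open.png

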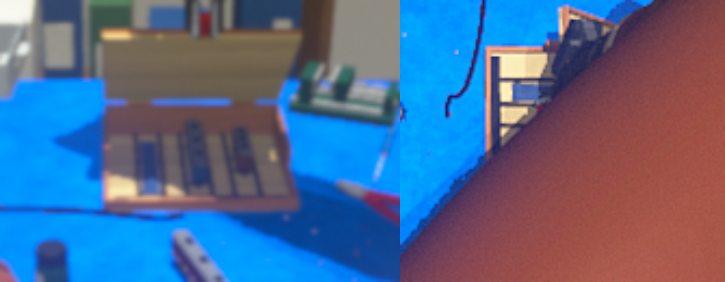

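Flap is open at 0.84 with low forces. The side crop shows blue felt in the leftmost (far) lane at crop (148,165), with vehicles in the other two lanes, so the far lane is free. Releasing, then measuring the lane from two wrist views.

Run:
```python
from h import *
L=H-.082*XB+.05*YB; L[2]=.004
e,R=tool(XB,40,-1)
P=[tcp(L,R,.24)-.02*YB+.01*UP, tcp(L,R,.24)-.09*YB+.03*UP]
print(P,[robot.ik(p,e) is not None for p in P])
robot.set_gripper(.04)
p,e1=tabpose(.84,back=.08); robot.line_to(p,vel=.2); rep("off")
robot.line_to(P[0]+[0,0.03,.08],vel=.3,rotation=e); robot.line_to(P[0],vel=.2)
robot.pause(.1); shot("wrist","v1"); robot.line_to(P[1],vel=.2); robot.pause(.1); shot("wrist","v2"); rep("v2")
cv2.imwrite("pics/v12.png",np.vstack([cv2.imread("pics/v%d.png"%i)[:300] for i in(1,2)]))
```

```text
[array([ 0.53475205, -0.06017647,  0.19785067]), array([ 0.46476615, -0.06158136,  0.21785067])] [True, True]
off t10.8 tcp [ 0.5077 -0.2033  0.3208] F [-0.4 -0.9 -0.4] w0.0399 gf0
v2 t13.3 tcp [ 0.4654 -0.0616  0.2179] F [ 0.1 -0.6 -0.3] w0.0401 gf0
```

View pics/v12.png

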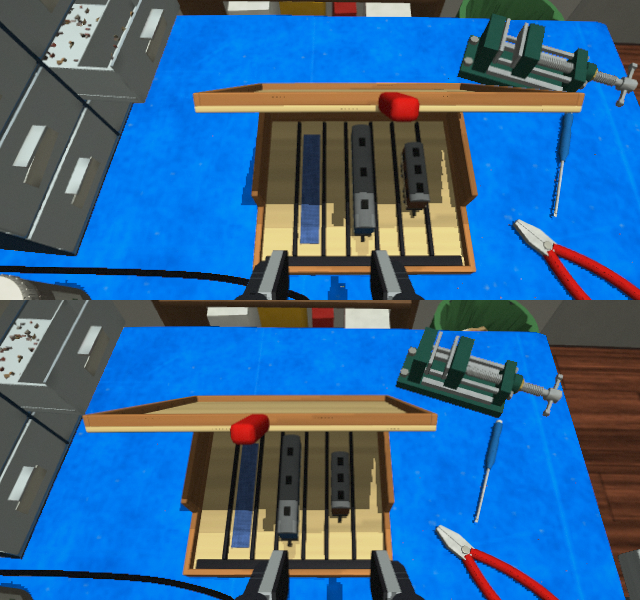

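v1: the free lane's blue felt runs from (311,135) to (310,243) between strips at about x=297 and 326, with the coach in the middle lane (362,180) and the van in the near lane (415,175). v2: felt from (248,445-300) to (240,547-300). Fitting the strips and the felt corners.

Run:
```python
from h import *
np.set_printoptions(precision=4,suppress=True)
fc={};O=H-.085*XB
loc=lambda p:np.array([(p-O)@XB,(p-O)@YB,p[2]])*1000
for k,roi in {"v1":(298,326,130,250),"v2":(226,266,140,252)}.items():
    C,im=load(k);h=cv2.cvtColor(im,cv2.COLOR_BGR2HSV)
    m=np.zeros(h.shape[:2],bool);m[roi[2]:roi[3],roi[0]:roi[1]]=True;m&=(h[...,0]>95)&(h[...,0]<135)&(h[...,1]>90)
    m=cv2.morphologyEx(m.astype(np.uint8),cv2.MORPH_OPEN,np.ones((3,3)))
    c=max(blobs(m,50),key=cv2.contourArea);x,y,w,hh=cv2.boundingRect(c);yb=y+hh-3
    xs=np.where(m[yb])[0]; fc[k]=[(xs[0]-.5,y+hh-.5),(xs[-1]+.5,y+hh-.5)]; print(k,"felt",x,y,w,hh,fc[k])
    g=im.max(2).astype(float); res=[]
    for r in range(y+12,y+hh-2,4):
        f=np.where(m[r])[0]
        if len(f)<8: continue
        cs=[]
        for side in(-1,1):
            x0=f[0] if side<0 else f[-1]; seg=np.arange(x0-14,x0+1) if side<0 else np.arange(x0,x0+15)
            wgt=np.clip(75-g[r,seg],0,None)
            if wgt.sum()<30: break
            cs.append((wgt*seg).sum()/wgt.sum())
        if len(cs)==2:
            A,B=[loc(onz(C,(q,r),.010)) for q in cs]; ff=[loc(onz(C,(q,r),.0045)) for q in(f[0]-.5,f[-1]+.5)]
            res.append([A[0],A[1],B[1],(A[1]+B[1])/2,A[1]-B[1],(ff[0][1]+ff[1][1])/2,ff[0][1]-ff[1][1]])
    res=np.array(res); print(res[::4]); 
    for j,n in((3,"strips"),(5,"felt")):
        q=np.polyfit(res[:,0],res[:,j],1); print(k,n,"centre y at x=3: %.2f slope deg %.2f"%(np.polyval(q,3),np.degrees(q[0])),"median %.2f"%np.median(res[:,j]),"n",len(res))
a,b=load("v1")[0],load("v2")[0]
for i in(0,1): X,d=tri(a,fc["v1"][i],b,fc["v2"][i]);print("felt corner",X,loc(X),d)
# front wall outer bottom/ top corners rough check
```

```text
v1 felt 301 135 18 108 [(np.float64(300.5), 242.5), (np.float64(317.5), 242.5)]
[[ 42.5427  62.3485  36.8858  49.6172  25.4627  50.0776  15.9102]
 [ 23.8027  62.735   37.0641  49.8996  25.671   50.2323  16.6238]
 [  5.8146  62.3992  36.9911  49.6952  25.4081  49.8738  16.2921]
 [-11.4678  62.7227  36.8064  49.7646  25.9163  50.0308  16.974 ]
 [-28.092   63.335   36.7812  50.0581  26.5537  49.694   16.652 ]
 [-44.1024  63.2271  36.8846  50.0558  26.3425  49.8527  17.3055]]
v1 strips centre y at x=3: 49.80 slope deg -0.21 median 49.79 n 24
v1 felt centre y at x=3: 49.99 slope deg 0.06 median 49.97 n 24
v2 felt 232 144 26 103 [(np.float64(231.5), 246.5), (np.float64(248.5), 246.5)]
[[ 41.753   61.5637  36.0443  48.804   25.5194  49.5803  16.7371]
 [ 22.296   61.8467  36.1695  49.0081  25.6772  49.9854  16.4019]
 [  3.6072  61.9211  36.0201  48.9706  25.901   49.8496  17.1531]
 [-14.3637  61.8654  36.2077  49.0365  25.6578  50.2545  16.8268]
 [-31.6628  62.2672  35.6412  48.9542  26.626   49.6224  16.5127]
 [-48.3332  62.2852  35.7548  49.02    26.5304  50.0365  16.2139]]
v2 strips centre y at x=3: 48.96 slope deg -0.04 median 48.98 n 23
v2 felt centre y at x=3: 49.89 slope deg -0.02 median 49.89 n 23
felt corner [ 0.5647 -0.1532  0.0043] [-57.6178  58.0687   4.2784] 4.9675083349208064e-05
felt corner [ 0.5488 -0.1547 -0.0002] [-56.5256  42.1701  -0.243 ] 3.369850161547529e-05
```

The lane agrees with the box frame to within 1 mm (felt height 4 mm, strips 25.6 mm apart against an expected 27). Grasping the railcar with the tool leaning.

Run:
```python
from h import *
a=np.radians(-76.9); xd=np.array([np.cos(a),np.sin(a),0]); g=np.array([.4865,.173,.031])
e,R=tool(xd,42,-1)
robot.move_pose(tcp(g,R,.144),e); robot.set_gripper(.05)
robot.pause(.1); shot("wrist","c1")
print(robot.line_to(tcp(g,R),vel=.12,guard=12)); rep("at")
robot.set_gripper(0); rep("grip")
robot.line_to(tcp(g,R)+[0,0,.10],vel=.2); robot.pause(.1); o=rep("up"); print(o["tcp_rot"],e)
shot("wrist","c2"); shot("side","c3")
s=cv2.imread("pics/c3.png")[180:330,320:460]
cv2.imwrite("pics/held.png",np.hstack([cv2.imread("pics/c2.png")[:,100:540],cv2.resize(s,(360,400))]))
```

```text
False
at t15.9 tcp [0.4786 0.2085 0.0717] F [ 0.6 -0.7 -0.1] w0.0498 gf0
grip t16.3 tcp [0.4787 0.2087 0.0717] F [-1.6  2.1  4.8] w0.0170 gf59
up t17.0 tcp [0.4774 0.2078 0.1691] F [ 0.  -0.3 -1.7] w0.0167 gf58
[179.77184515 -42.01447627 -76.75817621] [180.  -42.  -76.9]
```

View pics/held.png

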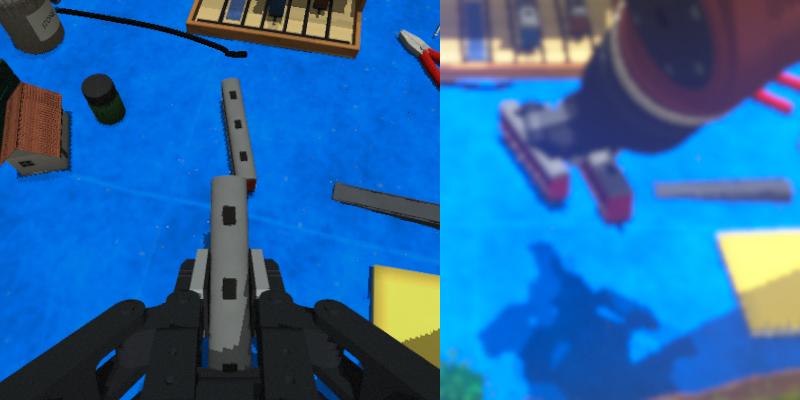

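c2: the railcar is held in line with the fingers, its roof's front edge at full-pixel (328,178) and roof hatches at (329,215), (330,289), (330,368). Checking its offset and pitch in the hand.

Run:
```python
from h import *
np.set_printoptions(precision=4,suppress=True)
o=robot.observe();R=Ro.from_euler("xyz",o["tcp_rot"],degrees=True).as_matrix();g=o["tool_pos"]+.054*R[:,2]
xd=np.r_[R[:2,2],0];xd/=np.linalg.norm(xd);yd=np.cross(UP,xd)
C,im=load("c2")
for z in(.005,):
  for n,p in(("front",(328,178)),("h1",(329,215)),("h2",(330,289)),("h3",(330,368))):
    X=onz(C,p,g[2]+z)-g; print(n,"along %.1f lat %.1f"%(X@xd*1e3,X@yd*1e3))
t,ct=cv2.imread("pics/top0.png"),cam("top")
# same hatches before grasp: c1 picture and top
f=lambda x,y:(150+x/2.75,190+y/2.75)
g0=np.array([.4865,.173,0])
for p in((142,166),(183,157),(223,148),(117,172),(262,143)):
    X=onz(ct,f(*p),.036)-g0; print("top along %.1f"%(X@xd*1e3))
# lean of roof centreline in c2
h=cv2.cvtColor(im,cv2.COLOR_BGR2HSV)
for r in(185,195,205,235,245,255):
    q=np.where(h[r,300:360,1]<80)[0]+300; print(r,q[0],q[-1],[round(float((onz(C,(x,r),g[2]+.005)-g)@yd*1e3),1) for x in(q[0]-.5,q[-1]+.5)])
```

```text
front along 51.1 lat 0.2
h1 along 31.9 lat -0.3
h2 along -1.5 lat -0.8
h3 along -31.6 lat -0.8
top along -36.1
top along -2.4
top along 30.7
top along -56.7
top along 62.5
185 312 355 [8.1, -13.1]
195 312 346 [8.0, -8.6]
205 312 346 [7.9, -8.5]
235 311 347 [8.0, -8.7]
245 310 347 [8.3, -8.6]
255 300 359 [12.6, -13.8]
```

The car is held level and centred, with its middle about 1.5 mm behind the grasp. Carrying it in along a path parallel to the flap and stopping just above the strips for a look.

```bash
cat >> h.py <<'E'
def lane(x,y,z,tilt=42):  # box mm of grasp point
    e,R=tool(XB,tilt,-1); g=H-.085*XB+XB*x/1e3+YB*y/1e3; g[2]=z/1e3; return tcp(g,R),e
E
python3 - <<'E'
from h import *
D=np.array([-.66,0,.75]); F=np.array([6.5,49.9,41.])
print([robot.ik(*lane(*(F+D*d))) is not None for d in(150,80,10,0)])
p,e=lane(*(F+D*150)); print(p)
robot.line_to(p,vel=.25,rotation=e); rep("pre")
p,e=lane(*(F+D*10)); print(robot.line_to(p,vel=.12,guard=10)); robot.pause(.15); o=rep("above"); print(o["tcp_rot"]-e,o["tool_pos"]-p)
shot("wrist","d1"); shot("side","d2")
s=cv2.imread("pics/d2.png")[120:240,270:440]
cv2.imwrite("pics/abv.png",np.hstack([cv2.imread("pics/d1.png")[:,130:530],cv2.resize(s,(400,282)) if 0 else cv2.copyMakeBorder(cv2.resize(s,(400,282)),0,118,0,0,cv2.BORDER_CONSTANT)]))
E
```

```text
[True, True, True, True]
[ 0.55510235 -0.08240849  0.19362982]
pre t18.5 tcp [ 0.5548 -0.0815  0.1933] F [ 0.1  0.2 -0.9] w0.0169 gf58
False
above t19.9 tcp [ 0.5574 -0.1745  0.0892] F [ 0.   0.  -0.9] w0.0170 gf58
[-3.59936618e+02 -1.17784637e-02 -1.14945278e-02] [0.00041137 0.0002574  0.00056189]
```

View pics/abv.png

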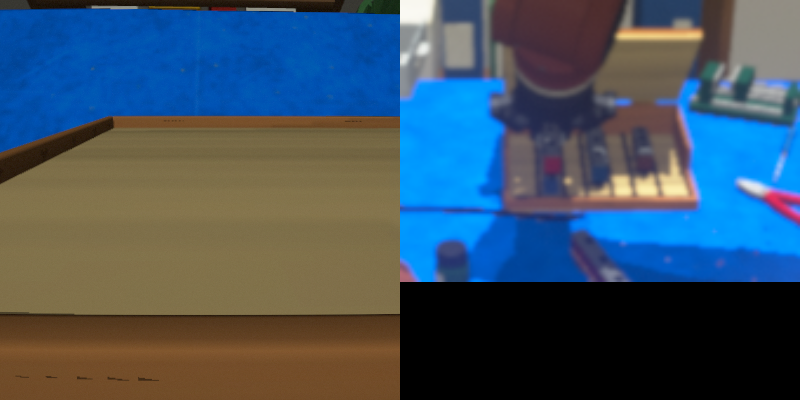

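The side crop shows the car's red end at (553,168), centred over the far lane between its strips; the wrist view only shows the flap. No contact so far, so descend under guard.

Run:
```python
from h import *
p,e=lane(6.5,49.9,41); print(robot.line_to(p,vel=.05,guard=8)); rep("6mm")
p,e=lane(6.5,49.9,33.5); print(robot.line_to(p,vel=.025,guard=6)); o=rep("down")
print("grasp z", (o["tool_pos"]+.054*tool(XB,42,-1)[1][:,2])[2])
```

```text
False
6mm t20.4 tcp [ 0.5567 -0.1816  0.0805] F [ 0.4  0.  -0.1] w0.0171 gf58
True
down t20.7 tcp [ 0.5576 -0.1816  0.0757] F [ 0.5 -0.4  1.9] w0.0170 gf59
grasp z 0.03552333925130382
```

It seated at grasp height 35.5 mm (expected 35; resting on the strips would give 41). Release, back out and check.

Run:
```python
from h import *
robot.set_gripper(.034); rep("open")
e,R=tool(XB,42,-1); o=robot.observe()
p=o["tool_pos"]-R[:,2]*.15; print(robot.line_to(p,vel=.15,guard=10)); rep("out")
L=H-.082*XB+.05*YB; L[2]=.004
e,R=tool(XB,40,-1); robot.line_to(tcp(L,R,.24)-.05*YB+.02*UP,vel=.25,rotation=e); robot.pause(.1); shot("wrist","f1"); rep()
cv2.imwrite("pics/f1c.png",cv2.resize(cv2.imread("pics/f1.png")[70:300,180:500],None,fx=2.4,fy=2.4,interpolation=cv2.INTER_CUBIC))
```

```text
open t21.0 tcp [ 0.5566 -0.1813  0.0746] F [ 0.3 -0.6  0.1] w0.0341 gf0
False
out t22.2 tcp [ 0.5543 -0.0812  0.1853] F [ 0.2 -0.2 -1. ] w0.0342 gf0
 t22.7 tcp [ 0.5049 -0.0612  0.2071] F [-0.3 -0.3  0.2] w0.0340 gf0
```

View pics/f1c.png

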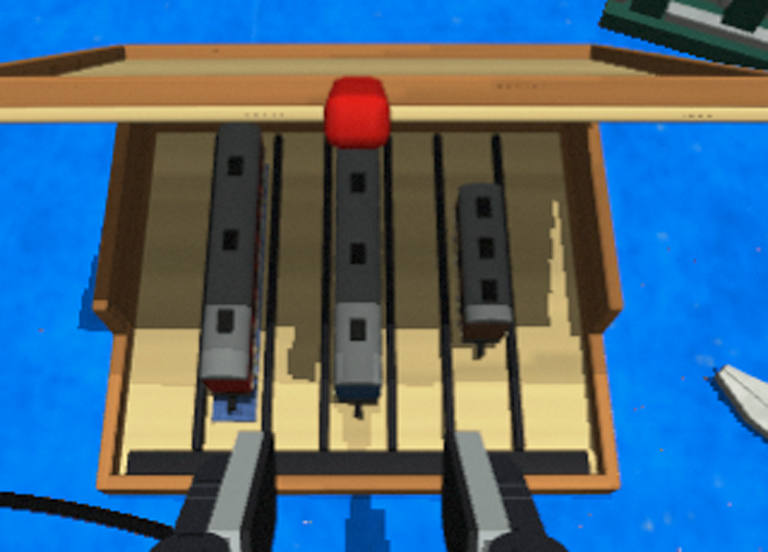

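f1: the railcar stands in the far lane between its strips at (235,265), level with the coach and parallel to it, and the coach and van haven't moved. Closing the flap by the tab.

Run:
```python
from h import *
p,e=tabpose(.84,back=.09); o=robot.observe()
q=o["tool_pos"].copy(); q[1]+=.0; q[2]=.36
robot.line_to(q,vel=.25); robot.set_gripper(.04); robot.line_to(p,vel=.25,rotation=e); rep("pre")
p,e=tabpose(.84); print(robot.line_to(p,vel=.12,guard=10)); rep("at")
robot.set_gripper(0); rep("grip")
for th in np.linspace(.84,0.0,10)[1:]:
    p,e=tabpose(th); g=robot.line_to(p,vel=.10,rotation=e,guard=25); rep("%.2f %s"%(th,g))
    if g: break
p,e=tabpose(-.012); print(robot.line_to(p,vel=.03,rotation=e,guard=12)); rep("press")
robot.set_gripper(.04)
p,e=tabpose(-.012,back=.1); robot.line_to(p,vel=.15); rep("off")
shot("side","z1");shot("wrist","z2")
C,im=load("z2")
```

```text
pre t24.8 tcp [ 0.5078 -0.2046  0.3308] F [ 0.2 -0.8 -0.1] w0.0398 gf0
False
at t25.7 tcp [ 0.5075 -0.185   0.2439] F [-0.1 -0.3  0.4] w0.0398 gf0
grip t26.0 tcp [ 0.5076 -0.1849  0.2435] F [1.3 2.4 2.8] w0.0104 gf60
0.75 False t26.4 tcp [ 0.5071 -0.1665  0.2318] F [3.7 2.5 1.7] w0.0104 gf60
0.65 False t26.8 tcp [ 0.5068 -0.1497  0.219 ] F [3.4 5.  3.3] w0.0105 gf60
0.56 False t27.1 tcp [ 0.5065 -0.134   0.2045] F [3.1 5.9 4.1] w0.0105 gf60
0.47 False t27.5 tcp [ 0.5062 -0.1197  0.1885] F [3.  6.9 4.4] w0.0106 gf60
0.37 False t27.9 tcp [ 0.506  -0.1069  0.1712] F [2.1 8.7 4.8] w0.0104 gf60
0.28 False t28.2 tcp [ 0.5058 -0.0958  0.1528] F [2.4 9.5 3.3] w0.0106 gf61
0.19 False t28.6 tcp [ 0.5056 -0.0865  0.1334] F [ 1.9 11.3  2.2] w0.0107 gf61
0.09 False t29.0 tcp [ 0.5054 -0.0791  0.1133] F [ 2.  11.3  2.1] w0.0105 gf61
0.00 True t29.2 tcp [ 0.5055 -0.0739  0.0975] F [-5.1 -0.1 12.6] w0.0105 gf63
True
press t29.4 tcp [ 0.5056 -0.0733  0.097 ] F [-9.1  7.6 17.6] w0.0107 gf65
off t30.6 tcp [ 0.5035 -0.0153  0.171 ] F [-0.7  0.7 -0.9] w0.0396 gf0
```

Run:
```python
from h import *
e,R=tool(XB,0,-1); c=H-.180*XB
robot.set_gripper(0)
c[2]=.054+.0726
robot.line_to(c+.06*UP,vel=.2,rotation=e)
print(robot.line_to(c-.012*UP,vel=.04,guard=12)); o=rep("push"); print("tip z",o["tool_pos"][2]-.0726)
robot.line_to(c+.06*UP,vel=.15); robot.line_to(c+.17*UP-XB*.12,vel=.25); robot.pause(.2); rep("away")
shot("wrist","z2"); shot("side","z1")
s=cv2.imread("pics/z1.png")[130:230,290:430]
cv2.imwrite("pics/z.png",np.hstack([cv2.resize(s,(400,286),interpolation=cv2.INTER_CUBIC),cv2.resize(cv2.imread("pics/z2.png"),(400,250))[:286] if 0 else cv2.copyMakeBorder(cv2.resize(cv2.imread("pics/z2.png"),(400,250)),0,36,0,0,cv2.BORDER_CONSTANT)]))
```

```text
True
push t33.3 tcp [ 0.5058 -0.117   0.1265] F [-1.5  0.4  8.4] w-0.0001 gf4
tip z 0.05389653463476707
away t34.9 tcp [0.5031 0.0022 0.2953] F [-0.2 -0.9 -0.7] w0.0001 gf0
```

View pics/z.png

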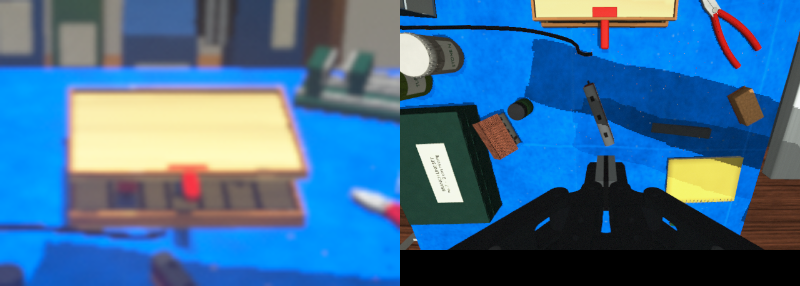

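The flap presses firm at a top height of 53.9 mm (54 mm when shut), the railcar's red end shows in the far lane at crop (122,188), and the other things are in place.

```bash
python3 -c "
from plant import robot
print(robot.job_done())"
```

```text
the job is handed in; nothing more can be done
None
```

I handed the job in at about 35 s: the red railcar stands on its wheels in the far lane between the strips, and the flap is fully shut (its top measured 53.9 mm, 54 mm when shut). The coach and goods van looked unmoved just before I closed the flap; I saw nothing else disturbed, and the hand-in returned no verdict.

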